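Close a split flow cell on a sealing stand and hold it pressed

TASK

Set the aluminium lower half of the flow cell, dowels up, centred and level on the narrow sprung plunger of the sealing stand and let go of it; then fit the blue upper half down over its two dowels until the halves meet flush, and press the pair straight down until the plunger's red band (10 mm) has sunk into the sleeve, never bottoming the plunger (20 mm). Finish while still holding the pair pressed like that - do not let go. Leave the grey spare cover and the other things on the bench where they are.

Things in the scene. Friction and masses are not known exactly. Their poses are not given: they have to be found in the camera images.
- lower: Loose aluminium block 104 (x) x 56 (y) x 24 (z) mm, 0.38 kg, flat on the bench. Origin: centre of underside, z up. Two brass dowels stand on its top at x = -38 and +38, y = 0: 8 mm thick, 16 mm tall, the upper 7 mm tapering to a 3 mm tip (z = 40). A brass port, 10 mm long and thick, on each short end at z = 12. Grip its middle across the 56 mm. Same either way round.
- upper: Loose blue plate 104 (x) x 56 (y) x 18 (z) mm, 0.22 kg, flat on the bench. Origin: centre of underside, z up. Two 10 mm through holes at x = -38 and +38, y = 0. White grip block 40 (x) x 34 (y) mm on its middle from z = 18 to 54, brass stub on that to z = 66. Grip the block across y. Fits either way round; flush, its origin is 24 mm above the lower half's.
- spare: Grey spare cover with a black grip block, same shape and size as the blue upper half but without dowel holes. Lies on the bench; leave it alone. Origin: centre of its underside. The places of lower, upper and spare are swapped at random.
- stand: Fixed stand: round white base 110 mm across, 14 mm high, and dark sleeve 52 mm across, up to 58 mm. Origin: centre of underside, on the plunger's axis. The plunger's 32 mm steel stem rises from the sleeve to a flat black rubber cap 40 mm across, its top 86 mm above the bench unloaded; the lowest 10 mm of the bare stem are a red band.
- rest (a point): Centre of the flat top of the stand's plunger cap, where the lower half rests; 86 mm above the bench unloaded; goes down with the plunger.
- plunger (a joint): Travel of the sprung plunger straight down, m: 0 up, 0.010 the red band just gone into the sleeve, 0.020 on its stop. It starts to give at about 5.6 N and needs 0.5 N more per mm (about 11 N at 10 mm, 13 N at 15 mm); the weight of the halves counts in this and sinks it by 0 to 4 mm.
- amber: Bystander: amber glass bottle, 56 mm across, 130 mm tall. Origin: centre of its underside.
- jar: Bystander: white jar with blue cap, 52 mm across, 70 mm tall. Origin: centre of its underside.
- beaker: Bystander: glass beaker, 68 mm across, 85 mm tall. Origin: centre of its underside.
- corkring: Bystander: cork ring, 76 mm across, 25 mm high. Origin: centre of its underside.
- driver: Bystander: orange-handled screwdriver, 170 mm long, lying along its x. Origin: underside, about its middle.
Things that resemble listed ones, but are neither listed nor needed, are in the scene too. What is shaped like the upper but pink is not meant. Of the things that look like the lower, take the one that is farthest from the robot's base at the start.

How it is judged:
On the way, in this order (a step that is already met when the one before it is completed fails the run):
1. the lower half stands level and centred on the plunger cap, dowels up, and the fingers have let go of it (horizontal distance between lower and rest below 0.012 m and z of lower in the frame of rest between -0.003 and 0.003 m and angle between lower's own z axis and vertical below 0.09 rad and contact force between lower and stand above 1.5 N and contact force between the fingers and lower below 0.2 N), for 0.2 s.
2. the upper half sits flush on the lower half, over both dowels, on the stand (horizontal distance between lower and rest below 0.012 m and z of lower in the frame of rest between -0.003 and 0.003 m and angle between lower's own z axis and vertical below 0.09 rad and horizontal distance between upper and lower below 0.004 m and z of upper in the frame of lower between 0.022 and 0.0265 m and angle between the z axis of upper and the z axis of lower, either way round below 0.05 rad and angle between the x axis of upper and the x axis of lower, either way round below 0.08 rad), for 0.1 s.
At the end, for the whole second after the job is handed in: Lower half on the plunger cap, within 12 mm of centre and 5 degrees of level; upper half on both dowels, gap under 2.5 mm; fingers still press the upper half (over 4 N between halves), robot off the lower half; plunger still, 9.2 to 18.8 mm down (all of step 2 and value of joint plunger between 0.0092 and 0.0188 m and contact force between upper and lower above 4 N and contact force between the fingers and upper above 2 N and contact force between lower and stand above 6 N and contact force between each of the arm, the fingers and lower below 1 N and linear speed of upper below 0.02 m/s); the arm keeps its last pose, push and grip.
It fails at once if the plunger is driven onto its stop (value of joint plunger above 0.0195 m).
It fails at once if the spare cover or another bystander is pushed over 30 mm away or knocked over (distance of any of spare, corkring, driver from where it was at the start of the episode above 0.03 m or (distance of amber from where it was at the start of the episode above 0.03 m or angle between amber's own z axis and vertical above 0.5 rad) or (distance of jar from where it was at the start of the episode above 0.03 m or angle between jar's own z axis and vertical above 0.5 rad) or (distance of beaker from where it was at the start of the episode above 0.03 m or angle between beaker's own z axis and vertical above 0.5 rad)).
It also fails if it takes over 61 s, if anything falls off the work surface, if the arm or the gripper's body presses on something with over 40 N, if the wrist force passes 120 N, or if a joint passes its speed limit or range.

ROBOT

A 6-joint arm with a two-finger parallel gripper is mounted at the origin on the work surface. World frame = base frame: x ahead of the robot, y to its left, z up, the work surface at z = 0. Lengths are in m, angles in rad, forces in N, time in s.
With the tool pointing down it reaches from about 0.3 to 0.775 m from the base axis. Payload 14.6 kg.
Tool frame: the origin (TCP) lies between the finger pads; the fingertips stand 19 mm ahead of it and the grasp point (between the pads) is the TCP; z points along the fingers, y is the direction in which the jaws open and shut (so a half turn about z gives the same grasp; the last joint's range is limited). The gripper opens to 94 mm and grips with 3 to 60 N. Pads are 16 mm wide; open, the fingers measure 119 mm over their backs; the gripper's body (75 mm by 177 mm) begins 78 mm behind the grasp point.
Start: joints at [1.2, 0.3, 1.521, -0, 1.321, -0.067], TCP at [0.165, 0.525, 0.224] pointing down, gripper open.
Joint ranges: [-3.03, 3.03], [-0.79, 2.21], [0.23, 2.52], [-1.04, 4.18], [0, 3.07], [-2.55, 2.55]. Speed limits (rad/s): [2.22, 2.22, 2.57, 3.14, 3.14, 3.14].

INTERFACE

Orientations are given as [roll, pitch, yaw] about the fixed x, y, z axes, in that order (R = Rz(yaw) Ry(pitch) Rx(roll)).
In Python, from bench import manip gives the robot as it stands.
- The arm moves only by the tool send_rows, never from a script. Its argument "moves" is a list of rows, each a list of 7 numbers: the gripper's target within -1 to 1 (shut at 1, half-way at 0, fully open at -1), then the shift along the tool's x, y, z in m, then the turn, a rotation vector about the tool's x, y, z in rad. In form: [[hand, tx, ty, tz, wx, wy, wz], ...]. A call has 1 to 5 rows; each row shifts and turns the commanded pose from where the row before left it, along the tool's axes as they then stand; what a row does not reach is not made up. A row lasts 1/8 s, in which the tool goes at most 62.5 mm and 10.7 degrees, less where a joint would pass 70% of its speed; a pose out of reach is approached as far as the arm can. A call with a gripper value outside its range is refused whole. The fingers move at their own pace and stop on an object; "squeeze" is the grip in N (left out, the last holds). Time passes only in rows, so rows that do not move let the fingers close. It gives the time, the measured TCP pose, the force and the opening at its end, in the units of the state.
- manip.state(): the state, without advancing time (a new reading comes with each control period).
- manip.read_camera(name): name is "side" or "top"; returns the picture (420x560x3 uint8, red, green, blue); there is no depth.
- manip.camera_params(name): a dict with "K" (3x3 intrinsics, pixels), "rvec" (rotation vector, rad) and "tvec" (3), from world to camera coordinates, as OpenCV has them. Camera axes: x right, y down, z forward; pixel columns grow to the right and rows downward; lengths in m; the calibration is good to about 2 mm. A picture is of the moment at which its call begins. camera_params takes no time and is no camera call.
- manip.hand_in(): hands the job in, once; it reports no verdict.
The state is a dict: "time_s": time; "joint_pos": joint angles; "joint_vel": joint speeds; "joint_efforts": joint torques, N m; "eef_pos": TCP position; "ee_rot": TCP orientation; "contact_force": force on the tool from outside, world axes, zero at the start; "moment": the same for the moment, N m; "width": finger opening in m.
Only numpy, scipy, OpenCV 4.12 (cv2) and the standard library are available. Lean on these libraries where they do the work, as an engineer would, in place of code of your own. Each camera call takes 0.05 s, during which the arm holds its last target. There are 200 camera calls.

## Working session

There is one attempt and no reset: what is moved stays moved. The work goes in short steps, Python scripts to look and compute and a tool call to move; the robot and the scene stay as the last step left them, time stands still between calls to the robot, and variables do not carry over. Pictures are saved under pics/ and viewed, about 8 in all and at most 12, crops included, and the job is handed in when it is done.

Besides the shell and the picture viewer there is one more tool, called as a command line: name --pt "numbers of a row" for each row, then --argument value for the rest. send_rows: Moves the arm, as the interface text tells. Its arguments: {"type":"object","properties":{"moves":{"type":"array","items":{"type":"array","items":{"type":"number"}}},"squeeze":{"type":"number"}},"required":["moves"]}

```bash
mkdir -p pics; ls
cat > h.py <<'E'
import numpy as np, cv2
from bench import manip
def P(n):
    c=manip.camera_params(n);K=np.array(c["K"],float);R=cv2.Rodrigues(np.array(c["rvec"],float))[0];t=np.array(c["tvec"],float).ravel()
    return K,R,t
def ray(n,u,v):
    K,R,t=P(n);d=R.T@np.linalg.inv(K)@np.array([u,v,1.]);return -R.T@t,d
def onz(n,u,v,z):
    o,d=ray(n,u,v);return o+d*(z-o[2])/d[2]
def proj(n,p):
    K,R,t=P(n);q=K@(R@np.array(p,float)+t);return q[:2]/q[2]
def grab(n,f):
    im=cv2.cvtColor(np.array(manip.read_camera(n)),cv2.COLOR_RGB2BGR);cv2.imwrite("pics/"+f,im);return im
E
python3 - <<'E'
from h import *
a=grab("top","top0.png");b=grab("side","side0.png")
for n in("top","side"):
    K,R,t=P(n);print(n,K.tolist(),-R.T@t,R[2])
s=manip.state();print({k:np.round(v,3).tolist() for k,v in s.items()})
E
```

```text
pics
top [[414.46313958043964, 0.0, 279.2434161180045], [0.0, 414.46313958043964, 208.5577085186822], [0.0, 0.0, 1.0]] [0.4253267  0.09561745 1.2081441 ] [ 0.06346715 -0.02790909 -0.99759361]
side [[528.5807387105548, 0.0, 275.33960148157706], [0.0, 528.5807387105548, 219.57260880920376], [0.0, 0.0, 1.0]] [ 0.30431681 -0.97658464  0.97311966] [ 0.14804138  0.75382845 -0.64017686]
{'time_s': 0.1, 'joint_pos': [1.2, 0.3, 1.522, -0.0, 1.321, -0.067], 'joint_vel': [0.001, -0.002, -0.001, -0.001, 0.001, -0.0], 'joint_efforts': [0.002, -53.264, -35.328, 0.071, 0.023, -0.0], 'eef_pos': [0.164, 0.525, 0.224], 'ee_rot': [-3.141, -0.0, 2.838], 'contact_force': [-0.051, -0.397, -0.579], 'moment': [-0.043, 0.019, -0.036], 'width': 0.094}
```

View pics/top0.png

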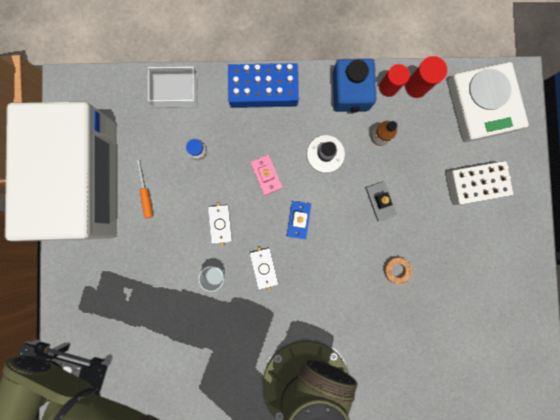

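View pics/side0.png

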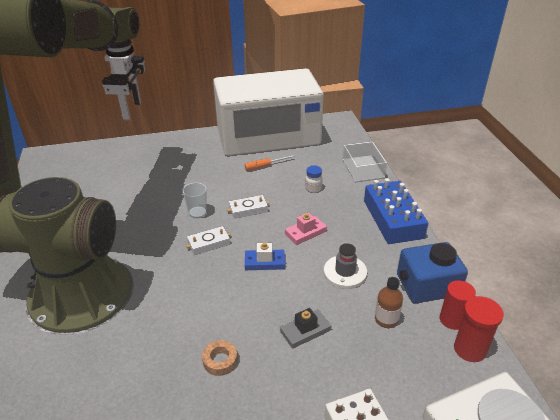

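The top view has the base at about (305,390). There are two candidates for the lower half, at (220,224) and (264,268). For the upper half there are the blue one (299,220), the pink decoy (266,174) and the grey spare (381,201). The stand is at (326,153). The lower at (220,224) looks farther from the base, so I'll measure both and check a crop.

Run:
```python
from h import *
a=cv2.imread("pics/top0.png");b=cv2.imread("pics/side0.png")
crops=[cv2.resize(im[y:y+90,x:x+130],None,fx=3,fy=3,interpolation=cv2.INTER_CUBIC) for im,x,y in((a,195,195),(a,260,125),(b,180,180),(b,235,215))]
cv2.imwrite("pics/c1.png",np.vstack([np.hstack(crops[:2]),np.hstack(crops[2:])]))
hsv=cv2.cvtColor(a,cv2.COLOR_BGR2HSV)
def comp(m,c,r=30):
    m=m.astype(np.uint8);q=np.zeros_like(m);q[c[1]-r:c[1]+r,c[0]-r:c[0]+r]=1;m=m*q
    n,l,s,ce=cv2.connectedComponentsWithStats(m);k=1+np.argmax(s[1:,4]);return max(cv2.findContours((l==k).astype(np.uint8),0,2)[0],key=len)
wh=(hsv[...,2]>190)&(hsv[...,1]<50)
bl=(hsv[...,0]>100)&(hsv[...,0]<130)&(hsv[...,1]>130)
for nm,m,c,z in(("lowA",wh,(220,224),.024),("lowB",wh,(264,268),.024),("upper",bl,(299,220),.018),("stand",wh,(326,153),.014)):
    ct=comp(m,c);w=np.array([onz("top",u,v,z)[:2] for u,v in cv2.convexHull(ct)[:,0]],np.float32)*1000
    (cx,cy),(w_,h_),an=cv2.minAreaRect(w);bx=cv2.boxPoints(((cx,cy),(w_,h_),an));e=max(bx[1]-bx[0],bx[2]-bx[1],key=np.linalg.norm)
    print(nm,cv2.minAreaRect(ct)[0],round(cx),round(cy),round(w_),round(h_),"long yaw",np.degrees(np.arctan2(e[1],e[0]))%180,"dist",np.hypot(cx,cy))
```

```text
lowA (219.23287963867188, 224.2123565673828) 460 234 105 57 long yaw 4.8537507 dist 516.7371770380603
lowB (263.44122314453125, 268.76470947265625) 331 112 105 58 long yaw 12.593998 dist 349.3856614599321
upper (298.6271667480469, 219.67340087890625) 468 7 55 102 long yaw 169.58739 dist 467.7754425438236
stand (325.5, 153.0) 661 -78 109 106 long yaw 88.656586 dist 665.1062756974288
```

View pics/c1.png

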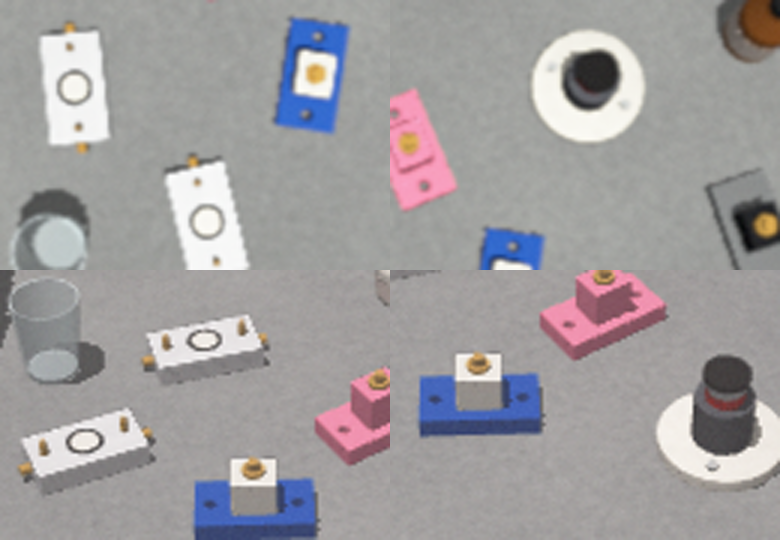

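The crop shows two real lower halves with dowels up. The farther one, A at (219,224), is at (460,234) mm, 105x57 mm, which fits. The blue upper with two holes is at (299,220). The pink decoy and the grey spare are clearly different parts. The stand's black cap is at about (329,149). I choose lower A.

```bash
cat >> h.py <<'E'
def plan(x,y,z,yawdeg):
    s=manip.state();p=np.array(s["eef_pos"]);from scipy.spatial.transform import Rotation as Ro
    R=Ro.from_euler("xyz",s["ee_rot"]);T=Ro.from_euler("xyz",[np.pi,0,np.radians(yawdeg)])
    d=np.array([x,y,z])-p
    print("turn(tool)",np.round((R.inv()*T).as_rotvec(),4),"shift before turn",np.round(R.inv().apply(d),4),"after turn",np.round(T.inv().apply(d),4))
E
python3 - <<'E'
from h import *
# cap: dark pixels
for n,(x0,x1,y0,y1) in {"top":(315,345,138,165),"side":(325,370,240,280)}.items():
    a=cv2.imread(f"pics/{n}0.png");g=a.max(2);m=np.zeros(g.shape,np.uint8);m[y0:y1,x0:x1]=(g[y0:y1,x0:x1]<45)
    ct=max(cv2.findContours(m,0,2)[0],key=cv2.contourArea);print(n,cv2.fitEllipse(ct),cv2.boundingRect(ct))
for u,v in((329,149),): print(onz("top",u,v,.086))
c=(.661,-.078)
for n in("top","side"):
  print(n,"cap c",proj(n,(*c,.086)),"cap x+20",proj(n,(c[0]+.02,c[1],.086)),"y+20",proj(n,(c[0],c[1]+.02,.086)),"base",proj(n,(*c,.014)))
b=cv2.imread("pics/side0.png");h=cv2.cvtColor(b,cv2.COLOR_BGR2HSV);m=((h[...,2]>170)&(h[...,1]<60)).astype(np.uint8);q=m*0;q[250:295,315:375]=1
ct=max(cv2.findContours(m*q,0,2)[0],key=cv2.contourArea);w=np.array([onz("side",u,v,.014)[:2] for u,v in cv2.convexHull(ct)[:,0]],np.float32)*1000;print("base side",cv2.minEnclosingCircle(w))
plan(.460,.234,.224,184.9)
E
```

```text
top ((328.1292419433594, 148.7020263671875), (11.689909934997559, 12.461676597595215), 93.3160171508789) (322, 143, 13, 12)Traceback (most recent call last):
  File "<stdin>", line 5, in <module>
ValueError: max() iterable argument is empty
```

send_rows --pt "-1 0 0 0 0 0 -0.13" --pt "-1 0 0 0 0 0 -0.13" --pt "-1 0 0 0 0 0 -0.129" --squeeze 40

```text
time_s: 0.48
eef_pos: [0.1645, 0.5247, 0.2241]
ee_rot: [-3.141, -0.0, -3.052]
contact_force: [-0.6, 0.4, -0.4]
width: 0.0939
```

Run:
```python
from h import *
for u,v in((328.1,148.7),(329,149)): print(onz("top",u,v,.086))
b=cv2.imread("pics/side0.png");h=cv2.cvtColor(b,cv2.COLOR_BGR2HSV)
m=((h[...,2]>170)&(h[...,1]<60)).astype(np.uint8);q=m*0;q[250:295,315:375]=1
ct=max(cv2.findContours(m*q,0,2)[0],key=cv2.contourArea);w=np.array([onz("side",u,v,.014)[:2] for u,v in cv2.convexHull(ct)[:,0]],np.float32)*1000;print("base side",cv2.minEnclosingCircle(w))
a=cv2.imread("pics/top0.png");h=cv2.cvtColor(a,cv2.COLOR_BGR2HSV)
m=((h[...,2]>170)&(h[...,1]<60)).astype(np.uint8);q=m*0;q[125:180,300:352]=1
ct=max(cv2.findContours(m*q,0,2)[0],key=cv2.contourArea);w=np.array([onz("top",u,v,.014)[:2] for u,v in cv2.convexHull(ct)[:,0]],np.float32)*1000;print("base top",cv2.minEnclosingCircle(w),cv2.fitEllipse(w)[0])
# lower A in side view
h=cv2.cvtColor(b,cv2.COLOR_BGR2HSV)
c=[onz("top",219.23,224.2,.024)];print("A",c, "side px",proj("side",c[0]))
b2=h[195:220,225:272];m=((b2[...,2]>200)&(b2[...,1]<40)).astype(np.uint8)
ct=max(cv2.findContours(m,0,2)[0],key=cv2.contourArea)+[225,195];w=np.array([onz("side",u,v,.024)[:2] for u,v in cv2.convexHull(ct)[:,0]],np.float32)*1000;print("A side",cv2.minAreaRect(w))
plan(.460,.234,.224,184.9)
```

```text
[ 0.65801644 -0.07457462  0.086     ]
[ 0.65712841 -0.07702664  0.086     ]
base side ((658.23095703125, -79.64405059814453), 56.25004959106445)
base top ((659.8989868164062, -78.026123046875), 56.966156005859375) (659.8462524414062, -78.24535369873047)
A [array([0.46048114, 0.23452996, 0.024     ])] side px [247.60505969 202.60170834]
A side ((460.4012756347656, 232.17236328125), (102.11954498291016, 55.11635208129883), 4.712419509887695)
turn(tool) [-0.0006 -0.0003  0.004 ] shift before turn [-2.684e-01 -3.159e-01  2.000e-04] after turn [-2.696e-01 -3.149e-01  1.000e-04]
```

send_rows --pt "-1 -0.054 -0.063 0 0 0 0" --pt "-1 -0.03 -0.036 0 0 0 0" --pt "-1 -0.03 -0.036 0 0 0 0" --pt "-1 -0.03 -0.036 0 0 0 0" --pt "-1 -0.03 -0.036 0 0 0 0"

```text
time_s: 1.1
eef_pos: [0.3417, 0.3464, 0.2243]
ee_rot: [-3.141, -0.0, -3.056]
contact_force: [1.3, 1.2, 0.2]
width: 0.0939
```

send_rows --pt "-1 -0.03 -0.036 0 0 0 0" --pt "-1 -0.03 -0.036 0.02 0 0 0" --pt "-1 -0.03 -0.036 0.03 0 0 0" --pt "-1 0 0 0.03 0 0 0" --pt "-1 0 0 0 0 0 0"

```text
time_s: 1.72
eef_pos: [0.439, 0.247, 0.1427]
ee_rot: [-3.14, -0.004, -3.057]
contact_force: [0.5, 0.6, -0.2]
width: 0.0942
```

Run:
```python
from h import *
plan(.4603,.2335,.022,184.9);print(manip.state()["joint_pos"])
```

```text
turn(tool) [-0.0015 -0.004  -0.0011] shift before turn [-0.0206 -0.0151  0.1206] after turn [-0.0201 -0.0153  0.1207]
[ 4.39849366e-01  2.86116744e-01  1.74079464e+00  4.21885486e-05
  1.11897854e+00 -1.21539050e+00]
```

send_rows --pt "-1 -0.02 -0.0153 0 0 0 0" --pt "-1 0 0 0.03 0 0 0" --pt "-1 0 0 0.03 0 0 0" --pt "-1 0 0 0.02 0 0 0" --pt "-1 0 0 0 0 0 0"

```text
time_s: 2.35
eef_pos: [0.4607, 0.2347, 0.0646]
ee_rot: [-3.141, -0.001, -3.055]
contact_force: [0.1, -0.2, 0.3]
width: 0.0943
```

Run:
```python
from h import *
plan(.4603,.2335,.022,184.9)
b=grab("side","s1.png");a=grab("top","t1.png")
cv2.imwrite("pics/c2.png",np.hstack([cv2.resize(im[y:y+110,x:x+110],None,fx=3.5,fy=3.5,interpolation=cv2.INTER_CUBIC) for im,x,y in((b,190,140),(a,165,170))]))
```

```text
turn(tool) [-0.0003 -0.001   0.0006] shift before turn [ 0.0004 -0.0011  0.0426] after turn [ 0.0005 -0.0011  0.0426]
```

View pics/c2.png

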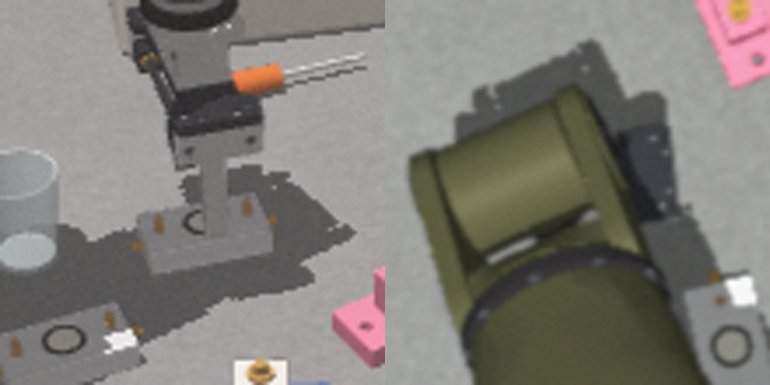

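The side crop shows the fingers straddling lower A at its middle, with the near finger at about (215,235) in the crop. The beaker is clear. I'll go down and grip.

send_rows --pt "-1 0 -0.001 0.02 0 0 0" --pt "-1 0 0 0.0155 0 0 0" --pt "-1 0 0 0.006 0 0 0" --pt "-1 0 0 0 0 0 0" --pt "0.3 0 0 0 0 0 0"

```text
time_s: 3.08
eef_pos: [0.4614, 0.2334, 0.0235]
ee_rot: [3.141, 0.001, -3.056]
contact_force: [0.2, -0.1, 0.1]
width: 0.0871
```

send_rows --pt "1 0 0 0 0 0 0" --pt "1 0 0 0 0 0 0" --pt "1 0 0 0 0 0 0" --pt "1 0 0 0 0 0 0" --pt "1 0 0 0 0 0 0"

```text
time_s: 3.7
eef_pos: [0.4611, 0.2333, 0.023]
ee_rot: [3.142, 0.0, -3.056]
contact_force: [-1.0, 0.8, 2.1]
width: 0.0558
```

send_rows --pt "1 0 0 -0.02 0 0 0" --pt "1 0 0 -0.03 0 0 0" --pt "1 0 0 -0.03 0 0 0" --pt "1 0 0 -0.035 0 0 0" --pt "1 0 0 -0.03 0 0 0"

```text
time_s: 4.32
eef_pos: [0.4608, 0.2331, 0.1687]
ee_rot: [-3.141, -0.001, -3.056]
contact_force: [0.1, 0.2, -4.1]
width: 0.0556
```

Run:
```python
from h import *
plan(.6597,-.078,.16,184.9);print(manip.state()["width"],manip.state()["contact_force"])
```

```text
turn(tool) [-0.0003 -0.0006 -0.0003] shift before turn [-0.1717 -0.3268  0.0087] after turn [-0.1716 -0.3269  0.0087]
0.05557190306128646 [ 0.09857597  0.23625104 -4.10732675]
```

send_rows --pt "1 -0.017 -0.033 0 0 0 0" --pt "1 -0.017 -0.033 0 0 0 0" --pt "1 -0.017 -0.033 0 0 0 0" --pt "1 -0.017 -0.033 0 0 0 0" --pt "1 -0.017 -0.033 0 0 0 0"

```text
time_s: 4.95
eef_pos: [0.56, 0.0749, 0.1673]
ee_rot: [-3.142, -0.001, -3.056]
contact_force: [0.1, 1.2, -4.4]
width: 0.0562
```

send_rows --pt "1 -0.017 -0.033 0 0 0 0" --pt "1 -0.017 -0.033 0 0 0 0" --pt "1 -0.017 -0.033 0 0 0 0" --pt "1 -0.017 -0.033 0 0 0 0" --pt "1 -0.017 -0.027 0 0 0 0"

```text
time_s: 5.58
eef_pos: [0.6582, -0.0764, 0.167]
ee_rot: [3.141, -0.002, -3.057]
contact_force: [-0.9, 0.2, -3.3]
width: 0.0554
```

send_rows --pt "1 0 0 0 0 0 0" --pt "1 0 0 0 0 0 0"

```text
time_s: 5.82
eef_pos: [0.6576, -0.0748, 0.1671]
ee_rot: [3.141, -0.002, -3.056]
contact_force: [-1.0, 0.3, -5.1]
width: 0.0559
```

Run:
```python
from h import *
plan(.6597,-.078,.125,184.9);print(manip.state()["joint_pos"])
b=grab("side","s2.png")
cv2.imwrite("pics/c3.png",cv2.resize(b[170:310,270:430],None,fx=4,fy=4,interpolation=cv2.INTER_CUBIC))
```

```text
turn(tool) [ 0.0005 -0.0015 -0.0003] shift before turn [-0.0019 -0.0034  0.0421] after turn [-0.0019 -0.0034  0.0421]
[-1.68605533e-01  5.97679187e-01  1.22964227e+00  8.70978284e-05
  1.31585546e+00 -1.82467358e+00]
```

View pics/c3.png

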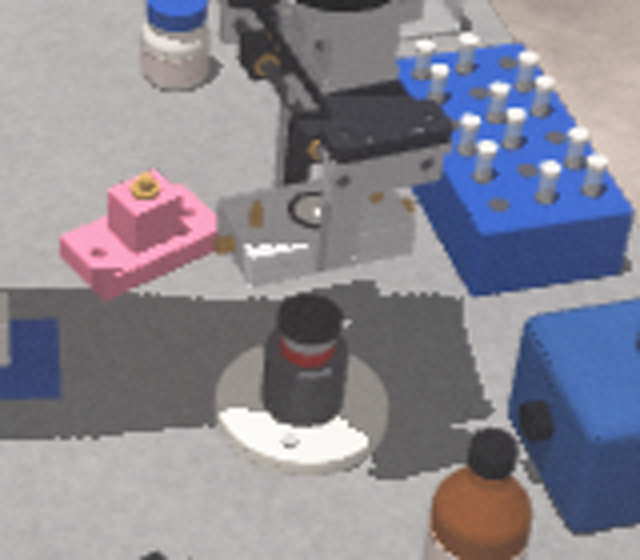

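The side crop shows the lower half held level above the cap, at about (318,230) in the crop. The cap is at (310,315) and clear below it. Now I'll descend.

send_rows --pt "1 -0.002 -0.0034 0.01 0 0 0" --pt "1 0 0 0.02 0 0 0" --pt "1 0 0 0.015 0 0 0" --pt "1 0 0 0.008 0 0 0" --pt "1 0 0 0 0 0 0"

```text
time_s: 6.5
eef_pos: [0.6601, -0.0783, 0.1142]
ee_rot: [3.141, -0.001, -3.056]
contact_force: [-0.2, -0.1, -3.4]
width: 0.0556
```

send_rows --pt "1 0 0 0 0 0 0" --pt "1 0 0 0.002 0 0 0" --pt "1 0 0 0 0 0 0"

```text
time_s: 6.88
eef_pos: [0.6603, -0.0783, 0.113]
ee_rot: [-3.142, 0.0, -3.056]
contact_force: [0.4, 0.2, -3.7]
width: 0.0559
```

send_rows --pt "1 0 0 0.002 0 0 0" --pt "1 0 0 0 0 0 0" --pt "1 0 0 0 0 0 0"

```text
time_s: 7.25
eef_pos: [0.6603, -0.0784, 0.1109]
ee_rot: [-3.142, 0.0, -3.056]
contact_force: [-0.0, -0.2, -3.1]
width: 0.0557
```

send_rows --pt "1 0 0 0.0015 0 0 0" --pt "1 0 0 0 0 0 0" --pt "1 0 0 0 0 0 0"

```text
time_s: 7.62
eef_pos: [0.6603, -0.0783, 0.1095]
ee_rot: [-3.142, 0.0, -3.056]
contact_force: [-0.4, -0.9, -4.7]
width: 0.0556
```

send_rows --pt "1 0 0 0.0015 0 0 0" --pt "1 0 0 0 0 0 0" --pt "1 0 0 0 0 0 0"

```text
time_s: 8.0
eef_pos: [0.6605, -0.0784, 0.1084]
ee_rot: [-3.141, 0.001, -3.056]
contact_force: [-1.4, 0.5, 2.2]
width: 0.0553
```

Contact at TCP z 0.1085, with the force going from -4 to +2 N. I'll release now.

send_rows --pt "0.2 0 0 0 0 0 0" --pt "0 0 0 0 0 0 0" --pt "-0.5 0 0 0 0 0 0" --pt "-1 0 0 0 0 0 0" --pt "-1 0 0 0 0 0 0"

```text
time_s: 8.62
eef_pos: [0.6603, -0.0783, 0.1079]
ee_rot: [3.142, -0.0, -3.056]
contact_force: [0.4, -0.4, -0.0]
width: 0.0821
```

send_rows --pt "-1 0 0 -0.01 0 0 0" --pt "-1 0 0 -0.025 0 0 0" --pt "-1 0 0 -0.03 0 0 0" --pt "-1 0 0 -0.03 0 0 0" --pt "-1 0 0 -0.02 0 0 0"

```text
time_s: 9.25
eef_pos: [0.6606, -0.0784, 0.2255]
ee_rot: [-3.141, 0.002, -3.056]
contact_force: [0.0, 1.0, 0.1]
width: 0.0937
```

Run:
```python
from h import *
plan(.468,.007,.224,169.6)
```

```text
turn(tool) [-0.0003  0.0022  0.2668] shift before turn [0.1846 0.1015 0.001 ] after turn [0.2048 0.0492 0.0015]
```

send_rows --pt "-1 0.031 0.017 0 0 0 0" --pt "-1 0.031 0.017 0 0 0 0" --pt "-1 0.031 0.017 0 0 0 0" --pt "-1 0.031 0.017 0 0 0 0" --pt "-1 0.031 0.017 0 0 0 0"

```text
time_s: 9.88
eef_pos: [0.4976, -0.0064, 0.2237]
ee_rot: [-3.141, 0.001, -3.056]
contact_force: [-0.3, 0.6, 0.3]
width: 0.0938
```

send_rows --pt "-1 0.03 0.0165 0 0 0 0" --pt "-1 0 0 0 0 0 0.133" --pt "-1 0 0 0 0 0 0.134" --pt "-1 0 0 0 0 0 0"

```text
time_s: 10.38
eef_pos: [0.4674, 0.0071, 0.2236]
ee_rot: [3.141, 0.001, 2.961]
contact_force: [0.7, 0.8, -0.1]
width: 0.0941
```

Run:
```python
from h import *
a=grab("top","t3.png");b=grab("side","s3.png")
plan(.468,.007,.042,169.6)
cv2.imwrite("pics/c4.png",np.hstack([cv2.resize(im[y:y+110,x:x+110],None,fx=3.5,fy=3.5,interpolation=cv2.INTER_CUBIC) for im,x,y in((b,290,170),(a,270,90))]))
# upper from side (block top white & blue plate)
s=cv2.imread("pics/side0.png");h=cv2.cvtColor(s,cv2.COLOR_BGR2HSV)
m=((h[...,0]>100)&(h[...,0]<130)&(h[...,1]>150)&(h[...,2]>0)).astype(np.uint8);q=m*0;q[240:275,240:290]=1
ct=max(cv2.findContours(m*q,0,2)[0],key=cv2.contourArea);print(cv2.boundingRect(ct))
a0=cv2.imread("pics/top0.png");h=cv2.cvtColor(a0,cv2.COLOR_BGR2HSV)
for nm,lo,hi,z in (("stub",(8,100,120),(25,255,255),.066),("blk",(0,0,190),(180,50,255),.054)):
    m=cv2.inRange(h,lo,hi);q=m*0;q[205:235,285:315]=1;ct=max(cv2.findContours(m*q,0,2)[0],key=cv2.contourArea);r=cv2.minAreaRect(ct);print(nm,r,onz("top",*r[0],z))
```

```text
turn(tool) [0.     0.0005 0.0029] shift before turn [-5.000e-04  1.000e-04  1.813e-01] after turn [-6.000e-04  1.000e-04  1.813e-01]
(245, 250, 40, 16)
stub ((299.5, 219.5), (5.0, 5.0), 90.0) [0.46627927 0.00856422 0.066     ]
blk ((299.6399841308594, 219.51998901367188), (12.162237167358398, 14.424979209899902), 8.130102157592773) [0.46664339 0.00726021 0.054     ]
```

View pics/c4.png

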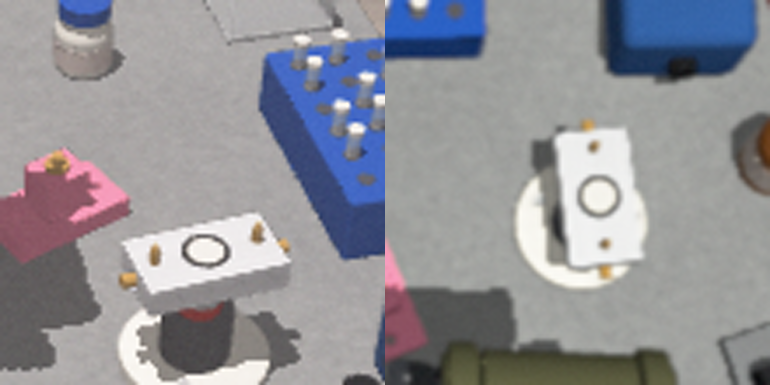

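The crops show the lower half resting level and centred on the cap, dowels up: top-view centre about (599,197) in the crop, side about (206,250). I'll measure it for the fit while descending on the blue upper's block.

Run:
```python
from h import *
for n,(x0,x1,y0,y1) in {"top":(310,350,120,170),"side":(320,375,228,262)}.items():
    a=cv2.imread(f"pics/{n[0]}3.png");h=cv2.cvtColor(a,cv2.COLOR_BGR2HSV)
    m=((h[...,2]>225)&(h[...,1]<40)).astype(np.uint8);q=m*0;q[y0:y1,x0:x1]=1
    m=cv2.morphologyEx(m*q,cv2.MORPH_OPEN,np.ones((3,3)));ct=max(cv2.findContours(m,0,2)[0],key=cv2.contourArea)
    w=np.array([onz(n,u,v,.110)[:2] for u,v in cv2.convexHull(ct)[:,0]],np.float32)*1000
    print(n,"rect",cv2.minAreaRect(w))
    # dowel tips / brass
    m=cv2.inRange(h,(8,90,60),(25,255,255));q=m*0;q[y0-8:y1+8,x0-8:x1+8]=1;N,l,s,c=cv2.connectedComponentsWithStats((m>0).astype(np.uint8)*q)
    for i in range(1,N):
        if s[i,4]>2: print("  brass",c[i].round(1),s[i,4],s[i,:4],(onz(n,*c[i],.118)*1000).round(0))
for n in("top","side"):
  for dx in(-.038,.038):
    p=np.array([.6597+dx*np.cos(.085),-.078+dx*np.sin(.085)]);print(n,"pred dowel mid",proj(n,(*p,.118)).round(1))
```

```text
top rect ((661.1356811523438, -81.09805297851562), (101.69127655029297, 58.926963806152344), 4.712575912475586)
  brass [327.4 125.2] 8 [326 124   4   3] [715. -70. 118.]
  brass [332.5 167. ] 6 [332 166   2   3] [602. -80. 118.]
side rect ((659.4335327148438, -80.03538513183594), (101.79096984863281, 54.078304290771484), 5.022829532623291)
  brass [362.8 236.2] 9 [362 234   3   5] [696. -78. 118.]
  brass [370.8 239.4] 5 [370 238   2   4] [711. -93. 118.]
  brass [333.6 242.5] 10 [333 240   2   6] [621. -84. 118.]
  brass [326.2 249.5] 18 [324 248   5   4] [ 597. -104.  118.]
top pred dowel mid [332.8 159.6]
top pred dowel mid [329.4 131.6]
side pred dowel mid [333.6 241.6]
side pred dowel mid [362.8 235.3]
```

send_rows --pt "-1 0 0 0.03 0 0 0.003" --pt "-1 0 0 0.04 0 0 0" --pt "-1 0 0 0.04 0 0 0" --pt "-1 0 0 0.03 0 0 0" --pt "-1 0 0 0 0 0 0"

```text
time_s: 11.1
eef_pos: [0.4665, 0.0071, 0.0817]
ee_rot: [-3.141, -0.004, 2.959]
contact_force: [0.3, 0.6, 0.5]
width: 0.094
```

send_rows --pt "-1 0 0 0.015 0 0 0" --pt "-1 0 0 0.015 0 0 0" --pt "-1 0 0 0.009 0 0 0" --pt "-1 0 0 0 0 0 0" --pt "0 0 0 0 0 0 0" --squeeze 50

```text
time_s: 11.72
eef_pos: [0.4676, 0.007, 0.0443]
ee_rot: [3.142, 0.0, 2.957]
contact_force: [0.8, 0.1, 0.6]
width: 0.0875
```

send_rows --pt "1 0 0 0 0 0 0" --pt "1 0 0 0 0 0 0" --pt "1 0 0 0 0 0 0" --pt "1 0 0 0 0 0 0" --pt "1 0 0 0 0 0 0"

```text
time_s: 12.35
eef_pos: [0.4674, 0.007, 0.044]
ee_rot: [3.142, 0.0, 2.957]
contact_force: [0.8, -0.1, -0.7]
width: 0.0375
```

send_rows --pt "1 0 0 0 0 0 0" --pt "1 0 0 0 0 0 0"

```text
time_s: 12.6
eef_pos: [0.4674, 0.0071, 0.044]
ee_rot: [-3.142, -0.0, 2.957]
contact_force: [0.2, 0.2, 0.9]
width: 0.0335
```

Run:
```python
from h import *
# upper centre along x from the side view: holes on plane z=.018
s=cv2.imread("pics/side0.png");h=cv2.cvtColor(s,cv2.COLOR_BGR2HSV)
m=cv2.inRange(h,(105,120,60),(125,255,150 if 0 else 255));q=m*0;q[235:275,238:292]=1;ct=np.vstack([c for c in cv2.findContours(m*q,0,2)[0] if len(c)>5])
w=np.array([onz("side",u,v,.018)[:2] for u,v in cv2.convexHull(ct)[:,0]],np.float32)*1000
print(cv2.minAreaRect(w)); g=s[248:266,240:290].max(2)
mm=((g<95)).astype(np.uint8);N,l,st,c=cv2.connectedComponentsWithStats(mm)
for i in range(1,N): print(c[i]+[240,248],st[i,4],onz("side",*(c[i]+[240,248]),.018)*1000)
print([proj("side",(.467+d*np.cos(-.181),.007+d*np.sin(-.181),.018)).round(1) for d in(-.052,-.038,.038,.052)])
g=cv2.imread("pics/top0.png")[200:240,280:320].max(2);mm=(g<110).astype(np.uint8);N,l,st,c=cv2.connectedComponentsWithStats(mm)
for i in range(1,N): print("top",c[i]+[280,200],st[i,4],onz("top",*(c[i]+[280,200]),.018)*1000)
```

```text
((464.2038269042969, -2.9593353271484375), (70.49971771240234, 102.86282348632812), 77.53323364257812)
[array([244.5, 257.1]), array([249.9, 256.9]), array([279.1, 256.2]), array([284.4, 256. ])]
top [297. 233.] 1 [429.43898877  13.28083924  18.        ]
```

send_rows --pt "1 0 0 -0.02 0 0 0" --pt "1 0 0 -0.035 0 0 0" --pt "1 0 0 -0.035 0 0 0" --pt "1 0 0 -0.035 0 0 0" --pt "1 0 0 -0.035 0 0 0"

```text
time_s: 13.22
eef_pos: [0.467, 0.0071, 0.2049]
ee_rot: [-3.142, -0.001, 2.957]
contact_force: [0.2, -0.4, -2.1]
width: 0.0337
```

send_rows --pt "1 0 0 0 0 0 -0.09" --pt "1 0 0 0 0 0 -0.09" --pt "1 0 0 0 0 0 -0.087" --pt "1 0 0 0 0 0 0" --pt "1 0 0 0 0 0 0"

```text
time_s: 13.85
eef_pos: [0.4673, 0.007, 0.2038]
ee_rot: [3.142, -0.0, -3.061]
contact_force: [-0.3, -0.2, -2.7]
width: 0.0334
```

Run:
```python
from h import *
plan(.660,-.079,.2,184.9)
s=manip.state();print(s["width"],s["contact_force"],s["eef_pos"])
```

```text
turn(tool) [ 0.     -0.0004 -0.0053] shift before turn [-0.1852 -0.1012  0.0037] after turn [-0.1847 -0.1022  0.0038]
0.033392165215552744 [-0.26906587 -0.18758467 -2.65965717] [0.46725306 0.00703829 0.20377898]
```

send_rows --pt "1 -0.02 -0.011 0 0 0 -0.005" --pt "1 -0.03 -0.0165 0 0 0 0" --pt "1 -0.03 -0.0165 0 0 0 0" --pt "1 -0.03 -0.0165 0 0 0 0" --pt "1 -0.03 -0.0165 0 0 0 0"

```text
time_s: 14.48
eef_pos: [0.6144, -0.0581, 0.2036]
ee_rot: [3.141, -0.0, -3.056]
contact_force: [0.5, -0.5, -1.6]
width: 0.0338
```

send_rows --pt "1 -0.03 -0.0165 0 0 0 0" --pt "1 -0.0147 -0.0087 0 0 0 0" --pt "1 0 0 0.01 0 0 0" --pt "1 0 0 0 0 0 0" --pt "1 0 0 0 0 0 0"

```text
time_s: 15.1
eef_pos: [0.6598, -0.0784, 0.1942]
ee_rot: [3.142, -0.0, -3.054]
contact_force: [-0.5, -0.9, -2.6]
width: 0.0333
```

Run:
```python
from h import *
plan(.660,-.079,.180,184.9)
b=grab("side","s4.png")
cv2.imwrite("pics/c5.png",cv2.resize(b[190:290,300:400],None,fx=6,fy=6,interpolation=cv2.INTER_CUBIC))
```

```text
turn(tool) [ 0.     -0.      0.0017] shift before turn [-0.0002 -0.0006  0.0142] after turn [-0.0002 -0.0006  0.0142]
```

View pics/c5.png

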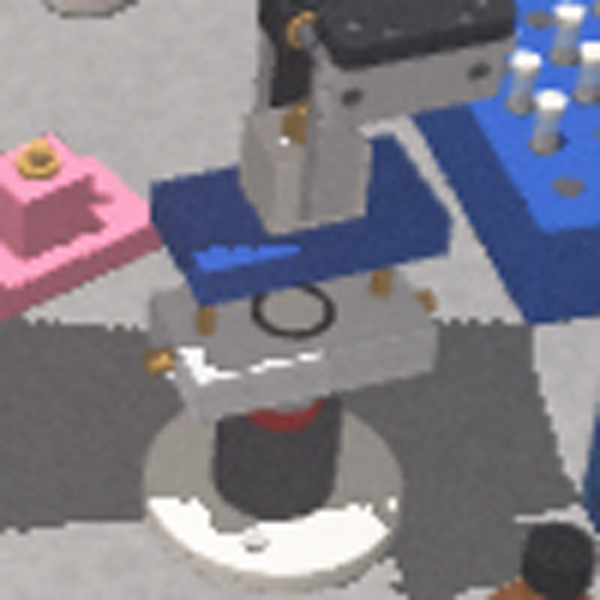

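The side crop shows the blue plate held parallel above the lower half. Its bottom front edge runs from about (205,307) to (448,255) in the crop, and the lower's bottom front edge from (203,420) to (436,370). I'll cast those corners to world.

Run:
```python
from h import *
f=lambda x,y,z:(onz("side",300+x/6,190+y/6,z)*1000).round(1)
print("upper bottom",f(205,307,.150),f(448,255,.150)," lower bottom",f(203,420,.086),f(436,370,.086))
print("mid",(f(205,307,.150)+f(448,255,.150))/2,(f(203,420,.086)+f(436,370,.086))/2)
yaw=np.radians(4.9);c,s=np.cos(yaw),np.sin(yaw)
for n,x,y,z in(("upper",.6598,-.0784,.150),("lower",.6603,-.0783,.086)):
    for dx in(-.052,.052):
        p=(x+c*dx+s*.028,y+s*dx-c*.028,z);print(n,"pred crop px",((proj("side",p)-[300,190])*6).round(0))
```

```text
upper bottom [ 611.7 -113.5  150. ] [ 713.3 -105.   150. ]  lower bottom [ 615.5 -110.8   86. ] [ 716.  -103.3   86. ]
mid [ 662.5  -109.25  150.  ] [ 665.75 -107.05   86.  ]
upper pred crop px [200. 303.]
upper pred crop px [447. 250.]
lower pred crop px [192. 422.]
lower pred crop px [431. 368.]
```

The corner readings scatter by about 3 mm. The dowel centroids, rectangle fits and gripper readings all agree that lower and upper are within 1–2 mm of each other, inside the 3.5 mm taper capture. I'll descend gently and watch the force.

send_rows --pt "1 0 -0.0006 0.01 0 0 0.002" --pt "1 0 0 0.008 0 0 0" --pt "1 0 0 0 0 0 0" --pt "1 0 0 0.003 0 0 0" --pt "1 0 0 0 0 0 0"

```text
time_s: 15.78
eef_pos: [0.6602, -0.0793, 0.1728]
ee_rot: [3.142, -0.0, -3.056]
contact_force: [0.7, 0.2, -2.9]
width: 0.0335
```

send_rows --pt "1 0 0 0.002 0 0 0" --pt "1 0 0 0.002 0 0 0" --pt "1 0 0 0 0 0 0"

```text
time_s: 16.15
eef_pos: [0.6602, -0.0794, 0.1687]
ee_rot: [3.141, -0.0, -3.056]
contact_force: [-0.9, 0.3, -1.7]
width: 0.0337
```

send_rows --pt "1 0 0 0.002 0 0 0" --pt "1 0 0 0 0 0 0" --pt "1 0 0 0 0 0 0"

```text
time_s: 16.52
eef_pos: [0.6603, -0.0794, 0.167]
ee_rot: [-3.142, 0.0, -3.056]
contact_force: [0.6, 0.5, -2.2]
width: 0.0336
```

send_rows --pt "1 0 0 0.002 0 0 0" --pt "1 0 0 0 0 0 0" --pt "1 0 0 0 0 0 0"

```text
time_s: 16.9
eef_pos: [0.6603, -0.0794, 0.1649]
ee_rot: [-3.142, -0.0, -3.056]
contact_force: [-0.5, 0.0, -2.4]
width: 0.0337
```

The underside is now about 5 mm below the dowel tips with no force, so the dowels are in the holes.

send_rows --pt "1 0 0 0.002 0 0 0" --pt "1 0 0 0 0 0 0" --pt "1 0 0 0.002 0 0 0" --pt "1 0 0 0 0 0 0"

```text
time_s: 17.4
eef_pos: [0.6603, -0.0793, 0.1608]
ee_rot: [3.141, -0.0, -3.056]
contact_force: [1.6, 1.1, -2.9]
width: 0.0338
```

send_rows --pt "1 0 0 0.002 0 0 0" --pt "1 0 0 0 0 0 0" --pt "1 0 0 0.002 0 0 0" --pt "1 0 0 0 0 0 0"

```text
time_s: 17.9
eef_pos: [0.6603, -0.0793, 0.1568]
ee_rot: [3.142, -0.0, -3.056]
contact_force: [0.8, 1.6, -2.4]
width: 0.0336
```

send_rows --pt "1 0 0 0.0015 0 0 0" --pt "1 0 0 0 0 0 0" --pt "1 0 0 0 0 0 0"

```text
time_s: 18.27
eef_pos: [0.6603, -0.0794, 0.1553]
ee_rot: [3.142, -0.0, -3.056]
contact_force: [1.2, 1.4, -3.5]
width: 0.0335
```

send_rows --pt "1 0 0 0.0015 0 0 0" --pt "1 0 0 0 0 0 0" --pt "1 0 0 0 0 0 0"

```text
time_s: 18.65
eef_pos: [0.6603, -0.0793, 0.154]
ee_rot: [3.142, 0.0, -3.056]
contact_force: [2.1, 2.1, -1.3]
width: 0.0335
```

send_rows --pt "1 0 0 0.0015 0 0 0" --pt "1 0 0 0 0 0 0" --pt "1 0 0 0 0 0 0"

```text
time_s: 19.02
eef_pos: [0.6603, -0.0794, 0.1525]
ee_rot: [3.142, 0.0, -3.056]
contact_force: [0.8, 1.6, -0.3]
width: 0.0337
```

send_rows --pt "1 0 0 0.0015 0 0 0" --pt "1 0 0 0 0 0 0" --pt "1 0 0 0 0 0 0"

```text
time_s: 19.4
eef_pos: [0.6603, -0.0794, 0.151]
ee_rot: [3.142, 0.0, -3.056]
contact_force: [1.4, 3.2, 1.2]
width: 0.0339
```

send_rows --pt "1 0 0 0.003 0 0 0" --pt "1 0 0 0 0 0 0" --pt "1 0 0 0 0 0 0"

```text
time_s: 19.77
eef_pos: [0.6603, -0.0794, 0.148]
ee_rot: [-3.142, 0.0, -3.056]
contact_force: [1.4, 3.6, 2.4]
width: 0.0339
```

Run:
```python
from h import *
b=grab("side","s5.png")
cv2.imwrite("pics/c6.png",cv2.resize(b[190:290,300:400],None,fx=6,fy=6,interpolation=cv2.INTER_CUBIC))
```

```text
(no output)
```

View pics/c6.png

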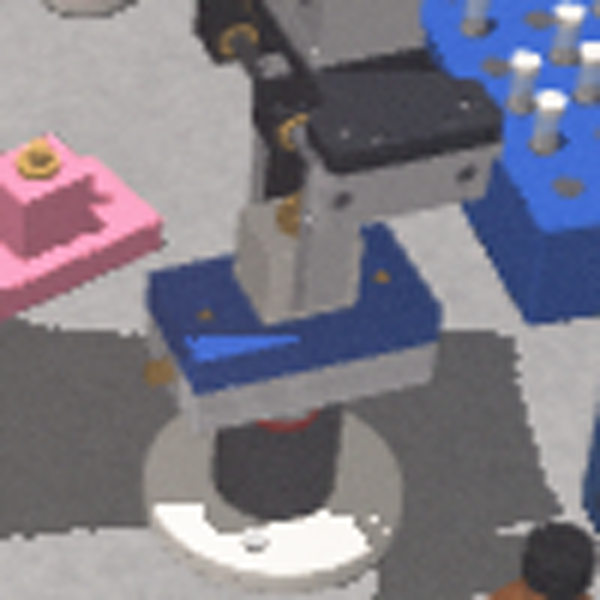

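The crop shows the plate flush on the lower half, both dowel tips visible in the holes at (205,315) and (382,278), and the red band partly sunk. I'll relieve the side force slightly and keep pressing.

send_rows --pt "1 -0.0003 0.0007 0.001 0 0 0" --pt "1 0 0 0.0015 0 0 0" --pt "1 0 0 0.0015 0 0 0" --pt "1 0 0 0 0 0 0" --pt "1 0 0 0 0 0 0"

```text
time_s: 20.45
eef_pos: [0.6605, -0.079, 0.144]
ee_rot: [-3.141, -0.0, -3.057]
contact_force: [-1.2, -3.4, 4.7]
width: 0.0332
```

send_rows --pt "1 0 0 0.0015 0 0 0" --pt "1 0 0 0.0015 0 0 0" --pt "1 0 0 0.001 0 0 0" --pt "1 0 0 0 0 0 0" --pt "1 0 0 0 0 0 0"

```text
time_s: 21.08
eef_pos: [0.6605, -0.0789, 0.1401]
ee_rot: [-3.141, 0.0, -3.056]
contact_force: [-1.8, -3.9, 5.6]
width: 0.0337
```

Run:
```python
from h import *
s=manip.state();print(s["eef_pos"],s["contact_force"],s["width"])
b=grab("side","s6.png")
cv2.imwrite("pics/c7.png",cv2.resize(b[190:290,300:400],None,fx=6,fy=6,interpolation=cv2.INTER_CUBIC))
```

```text
[ 0.66053597 -0.07890901  0.14011224] [-1.79128877 -3.88883258  5.56917288] 0.033689405366502334
```

View pics/c7.png

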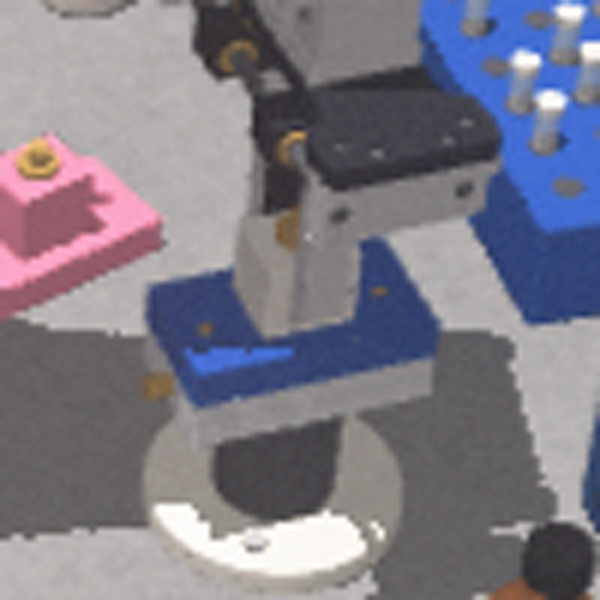

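The crop shows the pair flush and level, with the red band gone. The TCP has dropped about 13 mm since contact. The 5.6 N reading implies about 12 mm of travel, inside the 9.2–18.8 mm limits. I'll settle and hand in.

send_rows --pt "1 0 0 0 0 0 0" --pt "1 0 0 0 0 0 0" --pt "1 0 0 0 0 0 0"

```text
time_s: 21.5
eef_pos: [0.6605, -0.0789, 0.1401]
ee_rot: [-3.141, 0.0, -3.056]
contact_force: [-1.5, -4.1, 5.4]
width: 0.0338
```

Run:
```python
from h import *
s=manip.state();print(s["eef_pos"],s["contact_force"]);print(manip.hand_in())
```

```text
[ 0.66052586 -0.07893795  0.14011934] [-1.54053295 -4.10764854  5.35291395]
the job is handed in; nothing more can be done
None
```

I set the farther aluminium lower half on the plunger cap and let go of it. I then fitted the blue upper half over both dowels and pressed the pair down, and handed in at about 21.5 s while still holding it pressed. The hand-in gave no verdict.

- **Fit:** the last picture shows the halves flush and level, both dowel tips in their holes, and the red band fully gone into the sleeve.
- **Plunger travel:** tool height suggests about 13 mm and the 5.4 N vertical force about 11–12 mm. Both are inside the 9.2–18.8 mm limits.
- **Disagreements:** before the fit, my eye-read corner positions put the halves about 3 mm apart, while the dowel, outline and gripper readings put them within 1–2 mm; the fit went in freely. A sideways force of about 4 N remained at the end, because the 0.7 mm shift I made to relieve it reversed the force instead.
- **Other things on the bench:** I saw no contact with the spare or the bystanders, but I did not measure their positions again at the end.

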